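# Reset and restart the carton tape dispenser

### The arm

A 6-joint arm with a two-finger parallel gripper is mounted at the origin on the work surface. World frame = base frame: x ahead of the robot, y to its left, z up, the work surface at z = 0. Lengths are in mm, angles in rad, forces in N, time in s.
With the tool pointing down it reaches from about 275 to 750 mm from the base axis. Payload 10.2 kg.
Tool frame: the origin (TCP) lies midway between the tips of the shut fingers; the grasp point (between the pads) lies 19 mm behind it; z points along the fingers, y is the direction in which the jaws open and shut (so a half turn about z gives the same grasp; the last joint's range is limited). The gripper opens to 85 mm and grips with 20 to 120 N. Pads are 22 mm wide; open, the fingers measure 114 mm over their backs; the gripper's body (76 mm by 85 mm) begins 54 mm behind the grasp point. The pads swing forward as they close: fully open they stand 13 mm farther back than shut.
Start: joints at [-1.363, 0.313, 1.498, -0, 1.331, -0.223], TCP at [219.227, -477.044, 231.294] pointing down, gripper open.
Joint ranges: [-2.94, 2.94], [-0.97, 2.17], [0.19, 2.56], [-1.23, 4.37], [0.02, 3.11], [-2.88, 2.88]. Speed limits (rad/s): [2.39, 2.39, 3.01, 3.14, 3.14, 3.14].

### API

Orientations are given as a unit quaternion [w, x, y, z].
In Python, from rig import sense, optics, ctrl gives the robot as it stands.
- The arm moves only by the tool play_rows, never from a script. Its argument "plan" is a list of rows, each a list of 7 numbers: the shift along the world's x, y, z in mm, then the turn, a rotation vector about the world's x, y, z in rad, then the opening, from -1 (shut) to 1 (fully open), so that 0 is half open. A call has 1 to 5 rows; each row shifts and turns the pose as measured when the row begins; what a row does not reach is not made up. A row lasts 1/12 s, in which the tool goes at most 41.7 mm and 7.16 degrees, less where a joint would pass 70% of its speed; a pose out of reach is approached as far as the arm can. A call is refused whole if a number of a shift passes 41.7 or a number of a turn 0.125, either way. A call with a gripper value outside its range is refused whole. The fingers move at their own pace and stop on an object; "grip_force" is the grip in N (left out, the last holds). Time passes only in rows, so rows that do not move let the fingers close. It gives the time, the measured TCP pose, the force and the opening at its end, in the units of the state.
- sense(): the state, without advancing time (a new reading comes with each control period).
- optics.capture(name): name is "scene" or "top"; returns a dict with "img" (420x560x3 uint8, blue, green, red), "fx", "fy", "cx", "cy" (pixels), "dist" ([k1, k2, p1, p2, k3] as OpenCV has them; the pictures are not rectified), "world_to_cam" (4x4, takes a point from world to camera coordinates). Camera axes: x right, y up, looking along -z (the intrinsics and any distortion apply to the point x, -y, -z); pixel columns grow to the right and rows downward; lengths in mm; the calibration is good to about 2 mm. A picture is of the moment at which its call begins. There is no depth.
- ctrl.finish_job(): hands the job in, once; it reports no verdict.
The state is a dict: "time_s": time; "joints": joint angles; "dq": joint speeds; "tau": joint torques, N m; "eef_pos": TCP position; "ee_rot": TCP orientation; "force": force on the tool from outside, world axes, zero at the start; "wrist_torque": the same for the moment, N m; "grip_width": opening from 0.0 (shut) to 1.0 (fully open).
Only numpy, scipy, OpenCV 4.12 (cv2) and the standard library are available. Lean on these libraries where they do the work, as an engineer would, in place of code of your own. Each camera call takes 0.05 s, during which the arm holds its last target. There are 200 camera calls.

### The job

The tape dispenser on the packing bench has tripped: press its blue reset button fully down for a moment and let it up again, then press its green start button fully down for a moment and let it up. Press one button at a time, do not press the red stop or the yellow feed button, and leave all four buttons up.

Things in the scene. Friction and masses are not known exactly. Their poses are not given: they have to be found in the camera images.
- blue_top (a point): Centre of the top of the blue reset button: flat blue cap 40 mm across in a 56 mm black collar on the dispenser's level deck. Let up, it is 24 mm above the deck, 104 mm above the bench, 12 mm above its collar. Pressed straight down. Four buttons, alike but for colour, stand in a square, 84 mm centre to centre; which corner is which colour varies.
- green_top (a point): Centre of the top of the green start button: flat green cap 40 mm across in a 56 mm black collar on the dispenser's level deck. Let up, it is 24 mm above the deck, 104 mm above the bench, 12 mm above its collar. Pressed straight down. Four buttons, alike but for colour, stand in a square, 84 mm centre to centre; which corner is which colour varies.
- blue (a joint): How far the blue reset button is down, m: 0 let up, 0.008 fully down. Starts to move at 1.5 N, fully down at 5 N, springs back by itself.
- green (a joint): How far the green start button is down, m: 0 let up, 0.008 fully down. Starts to move at 1.5 N, fully down at 5 N, springs back by itself.
- red (a joint): How far the red stop button is down, m: 0 let up, 0.008 fully down. Starts to move at 1.5 N, fully down at 5 N, springs back by itself. A bystander: red cap of the same size in the same square, not to be pressed. The dispenser is a fixed grey box, 190 x 190 x 80 mm; other things round it on the bench are under 95 mm high.
- yellow (a joint): How far the yellow feed button is down, m: 0 let up, 0.008 fully down. Starts to move at 1.5 N, fully down at 5 N, springs back by itself. A bystander: yellow cap of the same size in the same square, not to be pressed. A brown tape roll, its top 155 mm above the bench, stands beside the deck: the roll is 75 mm, its 107 mm high steel bracket 54 mm from the centres of the nearest buttons.

How it is judged:
By the outcome, as a careful person would: the job done as asked, in the order asked, and still so for the second after the job is handed in, with the robot touching nothing.
It also fails if it takes over 32 s, if anything falls off the work surface, if the arm or the gripper's body presses on something with over 40 N, if the wrist force passes 120 N, or if a joint passes its speed limit or range.

## Working session

There is one attempt and no reset: what is moved stays moved. The work goes in short steps, Python scripts to look and compute and a tool call to move; the robot and the scene stay as the last step left them, time stands still between calls to the robot, and variables do not carry over. Pictures are saved under pics/ and viewed, about 8 in all and at most 12, crops included, and the job is handed in when it is done.

Besides the shell and the picture viewer there is one more tool, called by a JSON object that holds its "api" and its "payload". play_rows: Moves the arm, as the interface text tells. Its arguments: {"type":"object","properties":{"plan":{"type":"array"},"grip_force":{"type":"number"}},"required":["plan"]}

```bash
mkdir -p pics; python3 - <<'E'
from rig import sense, optics
import cv2,numpy as np
s=sense();print(s['time_s'],s['eef_pos'],s['ee_rot'],s['grip_width'])
for n in("scene","top"):
    c=optics.capture(n);cv2.imwrite(f"pics/{n}0.png",c["img"])
    W=np.array(c["world_to_cam"]);print(n,(-W[:3,:3].T@W[:3,3]).round(),c["dist"])
a=np.hstack([cv2.imread("pics/scene0.png"),cv2.imread("pics/top0.png")])
E
```

```text
0.0 [ 219.16952487 -476.7948711   230.71927623] [-6.36564189e-04  9.76886732e-01  2.13756655e-01 -9.71678527e-06] 0.9963315505870336
scene [949. 369. 533.] [-0.04141991  0.          0.          0.          0.        ]
top [470.  57. 782.] [-0.09647996  0.          0.          0.          0.        ]
```

View pics/scene0.png

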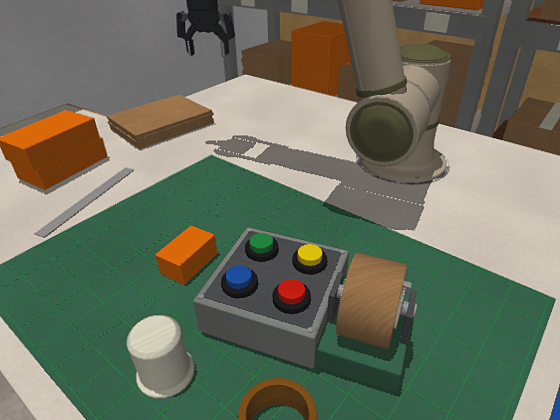

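View pics/top0.png

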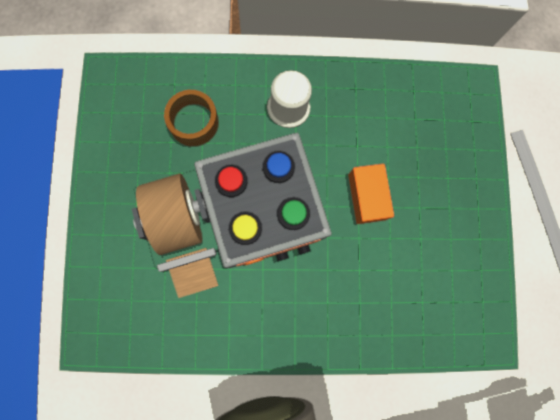

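The scene view has the four caps at about green (261,243), yellow (310,255), blue (239,278) and red (291,291). In the top view they are at blue (279,166), green (294,212), red (231,180) and yellow (245,228). The tape roll is on the red/yellow side, away from both targets.

```bash
cat > h.py <<'E'
import cv2,numpy as np
from rig import optics
APX={"scene":dict(blue=(239,278),green=(261,243),red=(291,291),yellow=(310,255)),
"top":dict(blue=(279,166),green=(294,212),red=(231,180),yellow=(245,228))}
H=dict(blue=(105,130),green=(50,80),red=(0,8),yellow=(22,35))
def ray(c,px):
    K=np.array([[c["fx"],0,c["cx"]],[0,c["fy"],c["cy"]],[0,0,1.]])
    u=cv2.undistortPoints(np.array([[px]],float),K,np.array(c["dist"],float))[0,0]
    W=np.array(c["world_to_cam"]);R=W[:3,:3]
    return -R.T@W[:3,3], R.T@np.array([u[0],-u[1],-1])
def onz(c,px,z):
    o,d=ray(c,px);return o+d*(z-o[2])/d[2]
def cap(c,n,k):
    hsv=cv2.cvtColor(c["img"],cv2.COLOR_BGR2HSV)
    m=cv2.inRange(hsv,(H[k][0],130,90 if k!='green' else 60),(H[k][1],255,255))
    w=np.zeros_like(m);cv2.circle(w,APX[n][k],22,255,-1);m&=w
    cs,_=cv2.findContours(m,cv2.RETR_EXTERNAL,cv2.CHAIN_APPROX_NONE)
    return max(cs,key=cv2.contourArea)
E
python3 - <<'E'
from h import *
P={}
for n in("top","scene"):
    c=optics.capture(n)
    for k in H:
        ct=cap(c,n,k)
        w=np.array([onz(c,p[0],104)[:2] for p in ct],np.float32)
        (x,y),r=cv2.minEnclosingCircle(w); P[n,k]=np.array([x,y])
        m=cv2.moments(ct);px=(m['m10']/m['m00'],m['m01']/m['m00']);
        print(n,k,np.round([x,y,r],1),onz(c,px,104)[:2].round(1),np.round(px,1),cv2.contourArea(ct))
    print(n,[round(float(np.linalg.norm(P[n,a]-P[n,b])),1) for a,b in(("blue","green"),("blue","red"),("red","yellow"),("green","yellow"))])
E
```

```text
top blue [652.   35.9  20.7] [651.9  35.8] [278.6 164.3] 431.5
top green [572.2  10.4  20. ] [572.   10.5] [293.6 212.1] 428.0
top red [626.5 115.2  21.2] [626.3 115.6] [230.1 178.5] 464.0
top yellow [546.8  89.9  21. ] [546.7  90. ] [244.6 226.8] 486.5
top [83.8, 83.3, 83.6, 83.5]
scene blue [657.1  41.9  24. ] [657.5  41.1] [237.9 276. ] 419.5
scene green [578.7  16.9  24.5] [579.4  17.6] [260.9 242.7] 353.5
scene red [632.1 120.3  24. ] [632.5 121. ] [291.1 291. ] 530.0
scene yellow [553.5  95.9  24.9] [553.9  96. ] [309.5 254.4] 403.5
scene [82.3, 82.2, 82.3, 82.9]
```

The top view checks out: cap radius is about 20–21 mm and the side is about 83.5 mm against 84. That puts blue at (652, 36) and green at (572, 10.5). The scene view also catches the cap sides, so it is biased toward its camera, as expected. Next I move over with the gripper shut.

{"api": "play_rows", "payload": {"plan": [[26,31,0,0,0,0,-1],[26,31,0,0,0,0,-1],[26,31,0,0,0,0,-1],[26,31,0,0,0,0,-1],[26,31,0,0,0,0,-1]], "grip_force": 40}}

```text
time_s: 0.62
eef_pos: [348.1, -320.5, 229.2]
ee_rot: [-0.001, 0.978, 0.208, -0.001]
force: [0.4, -0.7, -0.2]
grip_width: 0.298
```

{"api": "play_rows", "payload": {"plan": [[26,31,0,0,0,0,-1],[26,31,0,0,0,0,-1],[26,31,0,0,0,0,-1],[26,31,0,0,0,0,-1],[26,31,0,0,0,0,-1]]}}

```text
time_s: 1.03
eef_pos: [480.1, -158.9, 229.4]
ee_rot: [-0.001, 0.978, 0.207, -0.001]
force: [0.4, -0.6, -0.0]
grip_width: 0.003
```

{"api": "play_rows", "payload": {"plan": [[26,31,0,0,0,0,-1],[26,31,0,0,0,0,-1],[26,31,0,0,0,0,-1],[26,31,0,0,0,0,-1],[0,0,0,0,0,0,-1]]}}

```text
time_s: 1.45
eef_pos: [587.9, -24.6, 228.4]
ee_rot: [-0.001, 0.978, 0.21, -0.0]
force: [0.4, 0.0, -0.1]
grip_width: -0.003
```

Remaining: (+64, +60.5). Then down to z≈115.

{"api": "play_rows", "payload": {"plan": [[26,25,0,0,0,0,-1],[26,25,0,0,0,0,-1],[11,10,-10,0,0,0,-1],[0,0,-30,0,0,0,-1],[0,0,-30,0,0,0,-1]]}}

```text
time_s: 1.87
eef_pos: [655.2, 41.0, 159.9]
ee_rot: [-0.0, 0.977, 0.212, 0.003]
force: [0.9, 0.1, 0.3]
grip_width: -0.001
```

{"api": "play_rows", "payload": {"plan": [[0,0,-15,0,0,0,-1],[0,0,0,0,0,0,-1],[0,0,0,0,0,0,-1]]}}

```text
time_s: 2.12
eef_pos: [652.4, 41.5, 137.1]
ee_rot: [-0.002, 0.977, 0.213, -0.003]
force: [1.2, 0.7, -0.2]
grip_width: -0.003
```

{"api": "play_rows", "payload": {"plan": [[0,-5,-15,0,0,0,-1],[0,0,-4,0,0,0,-1],[0,0,0,0,0,0,-1],[0,0,0,0,0,0,-1]]}}

```text
time_s: 2.45
eef_pos: [653.9, 35.5, 122.3]
ee_rot: [-0.001, 0.977, 0.212, 0.0]
force: [0.7, -0.2, 0.1]
grip_width: 0.0
```

```bash
python3 - <<'E'
from rig import sense, optics
import cv2,numpy as np
s=sense();print(s['time_s'],s['eef_pos'],s['force'])
c=optics.capture("scene");d=optics.capture("top")
a=cv2.resize(c["img"][160:340,170:350],(400,400));b=cv2.resize(d["img"][100:280,180:360],(400,400))
cv2.imwrite("pics/p1.png",np.hstack([a,b]))
E
```

```text
2.45 [653.88242913  35.50806221 122.34980258] [ 0.6903919  -0.16597659  0.06402495]
```

View pics/p1.png

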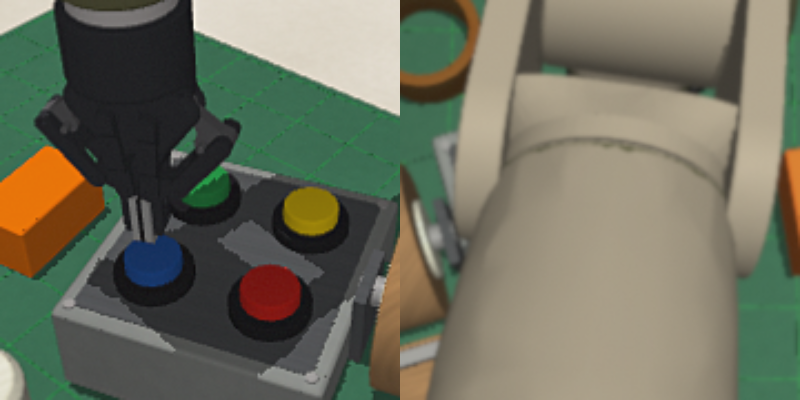

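The scene crop shows the shut fingertips just above the blue cap and clear of the other caps. In the top view the arm hides the deck. Now I descend in small steps and watch the force.

{"api": "play_rows", "payload": {"plan": [[-1,0,-10,0,0,0,-1],[0,0,-5,0,0,0,-1],[0,0,-2,0,0,0,-1],[0,0,0,0,0,0,-1]]}}

```text
time_s: 2.88
eef_pos: [653.5, 35.9, 105.7]
ee_rot: [-0.001, 0.977, 0.212, 0.002]
force: [0.1, -0.1, -0.2]
grip_width: 0.003
```

{"api": "play_rows", "payload": {"plan": [[0,0,-3,0,0,0,-1],[0,0,-2,0,0,0,-1],[0,0,0,0,0,0,-1]]}}

```text
time_s: 3.13
eef_pos: [653.7, 35.9, 100.8]
ee_rot: [-0.0, 0.977, 0.213, 0.002]
force: [-1.1, 0.4, 2.7]
grip_width: 0.003
```

{"api": "play_rows", "payload": {"plan": [[0,0,-3,0,0,0,-1],[0,0,-2,0,0,0,-1],[0,0,0,0,0,0,-1]]}}

```text
time_s: 3.38
eef_pos: [654.0, 36.0, 96.5]
ee_rot: [-0.0, 0.977, 0.213, 0.002]
force: [-1.5, -0.8, 4.6]
grip_width: 0.003
```

{"api": "play_rows", "payload": {"plan": [[0,0,-2,0,0,0,-1],[0,0,-1,0,0,0,-1],[0,0,0,0,0,0,-1]]}}

```text
time_s: 3.63
eef_pos: [654.0, 36.0, 96.6]
ee_rot: [0.0, 0.977, 0.213, 0.003]
force: [-2.0, -0.4, 4.6]
grip_width: -0.004
```

{"api": "play_rows", "payload": {"plan": [[0,0,-4,0,0,0,-1],[0,0,-4,0,0,0,-1],[0,0,-4,0,0,0,-1]]}}

```text
time_s: 3.88
eef_pos: [654.5, 36.0, 95.6]
ee_rot: [0.002, 0.977, 0.213, 0.005]
force: [-16.0, -0.2, 29.4]
grip_width: -0.002
```

The force jumped to 29 N at z = 95.6, so the button is on its stop. One row held there at a lighter push, then up.

{"api": "play_rows", "payload": {"plan": [[0,0,-2,0,0,0,-1],[0,0,-2,0,0,0,-1],[0,0,10,0,0,0,-1],[0,0,20,0,0,0,-1],[0,0,20,0,0,0,-1]]}}

```text
time_s: 4.3
eef_pos: [653.0, 36.1, 144.4]
ee_rot: [0.001, 0.977, 0.213, 0.003]
force: [0.8, 0.2, -0.6]
grip_width: 0.001
```

{"api": "play_rows", "payload": {"plan": [[-20,-6,10,0,0,0,-1],[-25,-8,0,0,0,0,-1],[-25,-8,0,0,0,0,-1],[0,0,0,0,0,0,-1],[0,0,0,0,0,0,-1]]}}

```text
time_s: 4.72
eef_pos: [581.9, 13.6, 159.5]
ee_rot: [0.002, 0.977, 0.214, 0.007]
force: [0.5, 0.8, -0.1]
grip_width: -0.005
```

{"api": "play_rows", "payload": {"plan": [[-9,-3,-15,0,0,0,-1],[0,0,-15,0,0,0,-1],[0,0,-10,0,0,0,-1],[0,0,0,0,0,0,-1],[0,0,0,0,0,0,-1]]}}

```text
time_s: 5.13
eef_pos: [575.7, 10.8, 119.1]
ee_rot: [0.003, 0.977, 0.214, 0.009]
force: [-0.1, 0.2, 0.1]
grip_width: 0.004
```

```bash
python3 - <<'E'
from rig import sense, optics
import cv2
s=sense();print(s['time_s'],s['eef_pos'],s['force'])
c=optics.capture("scene")
cv2.imwrite("pics/p2.png",cv2.resize(c["img"][160:340,170:350],(500,500)))
E
```

```text
5.1333 [575.70815727  10.83382083 119.07283112] [-0.06550415  0.22040321  0.0927338 ]
```

View pics/p2.png

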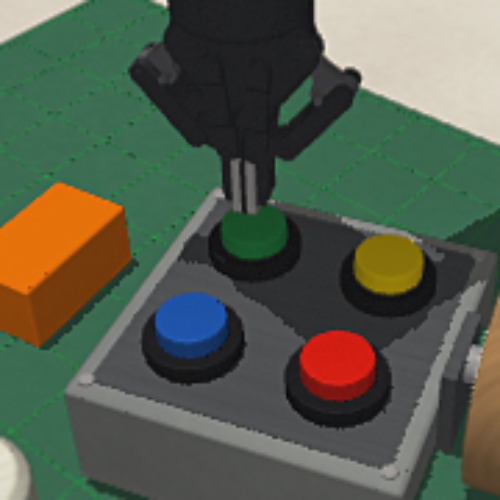

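The crop shows blue back up at (190,320). The shut fingertips, near (245,205), are just above green.

{"api": "play_rows", "payload": {"plan": [[-3,0,-8,0,0,0,-1],[0,0,-5,0,0,0,-1],[0,0,-3,0,0,0,-1],[0,0,-3,0,0,0,-1]]}}

```text
time_s: 5.52
eef_pos: [574.0, 10.9, 100.5]
ee_rot: [0.004, 0.977, 0.214, 0.011]
force: [-1.9, -0.4, 2.6]
grip_width: 0.003
```

{"api": "play_rows", "payload": {"plan": [[0,0,-3,0,0,0,-1],[0,0,-3,0,0,0,-1],[0,0,0,0,0,0,-1]]}}

```text
time_s: 5.77
eef_pos: [574.2, 10.9, 96.4]
ee_rot: [0.004, 0.977, 0.214, 0.011]
force: [-3.4, 0.3, 4.6]
grip_width: -0.002
```

{"api": "play_rows", "payload": {"plan": [[0,0,-4,0,0,0,-1],[0,0,-4,0,0,0,-1],[0,0,-3,0,0,0,-1]]}}

```text
time_s: 6.02
eef_pos: [574.6, 10.9, 95.7]
ee_rot: [0.006, 0.976, 0.215, 0.012]
force: [-13.9, 0.7, 23.2]
grip_width: 0.001
```

Green is on its stop, at 23 N and z = 95.7. A brief hold, then up and away.

{"api": "play_rows", "payload": {"plan": [[0,0,-2,0,0,0,-1],[0,0,-2,0,0,0,-1],[0,0,10,0,0,0,-1],[0,0,25,0,0,0,-1],[0,0,35,0,0,0,-1]]}}

```text
time_s: 6.43
eef_pos: [571.9, 11.2, 162.8]
ee_rot: [0.004, 0.976, 0.215, 0.009]
force: [-0.4, -0.5, -0.8]
grip_width: 0.001
```

{"api": "play_rows", "payload": {"plan": [[0,0,35,0,0,0,-1],[-10,-35,10,0,0,0,-1],[-10,-38,0,0,0,0,-1],[-10,-38,0,0,0,0,-1],[-10,-38,0,0,0,0,-1]]}}

```text
time_s: 6.85
eef_pos: [533.8, -136.4, 218.7]
ee_rot: [0.007, 0.975, 0.221, 0.016]
force: [1.2, -0.5, 0.3]
grip_width: 0.003
```

{"api": "play_rows", "payload": {"plan": [[-10,-38,0,0,0,0,-1],[-10,-38,0,0,0,0,-1],[-10,-38,0,0,0,0,-1],[0,0,0,0,0,0,-1],[0,0,0,0,0,0,-1]]}}

```text
time_s: 7.27
eef_pos: [499.3, -262.6, 219.6]
ee_rot: [0.009, 0.976, 0.218, 0.016]
force: [0.6, 0.6, 0.2]
grip_width: 0.001
```

```bash
python3 - <<'E'
from h import *
from rig import sense
s=sense();print(s['time_s'],s['eef_pos'],s['force'])
c=optics.capture("scene")
cv2.imwrite("pics/p3.png",c["img"])
for k in H:
    ct=cap(c,"scene",k);m=cv2.moments(ct);print(k,m['m10']/m['m00'],m['m01']/m['m00'],m['m00'])
E
```

```text
7.2667 [ 499.25454644 -262.61115101  219.56440539] [0.56306007 0.60241674 0.20316497]
blue 237.92355452076055 276.20760574311214 429.5
green 260.91866478608364 242.65303244005642 354.5
red 291.07571473452714 291.0216776625825 530.5
yellow 309.48170982326343 254.40361693382653 405.5
```

View pics/p3.png

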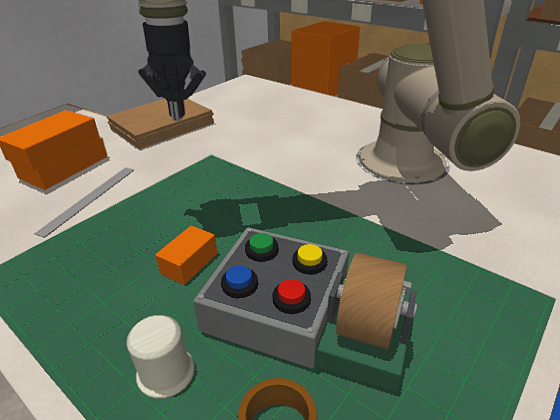

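All four caps are up: their centroids match the first picture to about 0.2 px. Nothing else has moved, and the arm is clear with about 0 N on the tool.

```bash
python3 -c "from rig import ctrl; print(ctrl.finish_job())"
```

```text
the job is handed in; nothing more can be done
None
```

I pressed the blue reset button fully down and let it up, then did the same with the green start button, using the shut fingertips. The job was handed in at about 7.3 s.

- **Presses:** both buttons reached their stops. The tool was at z ≈ 95.6–95.7 mm against an expected 96, and the vertical force rose past the 5 N needed, to about 29 N on blue and 23 N on green.
- **After release:** all four caps are up. Their centres in the scene camera match the first picture to about 0.2 px. The arm is clear of everything with about 0 N on the tool, and nothing else on the bench has moved.
- **Red and yellow:** I never moved over them, and the one mid-job picture showed the fingertips clear of both.
- **Disagreement between views:** the scene camera placed the caps 5–7 mm off the top view, because its mask also caught the cap sides. I used the top view, whose sizes and spacing matched those given.

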